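Pop open the red spares cabinet

ROBOT

A 6-joint arm with a two-finger parallel gripper is mounted at the origin on the work surface. World frame = base frame: x ahead of the robot, y to its left, z up, the work surface at z = 0. Lengths are in m, angles in rad, forces in N, time in s.
With the tool pointing down it reaches from about 0.35 to 0.775 m from the base axis. Payload 7.3 kg.
Tool frame: the origin (TCP) lies midway between the tips of the shut fingers; the grasp point (between the pads) lies grasp_offset behind it (grasp_offset is the distance from the TCP to the grasp point, in m); z points along the fingers, y is the line along which they close (so a half turn about z gives the same grasp; the last joint's range is limited). The gripper opens to 92 mm and grips with 3 to 60 N. Pads are 19 mm wide; open, the fingers measure 130 mm over their backs; the gripper's body (75 mm by 190 mm) begins 47 mm behind the grasp point.
Start: joints at [-1.479, 0.342, 1.524, -0, 1.275, -0.146], TCP at [0.124, -0.51, 0.227] pointing down, gripper open.
Joint ranges: [-2.53, 2.53], [-0.77, 2.02], [0.04, 2.7], [-1, 4.14], [0.28, 2.66], [-3.11, 3.11]. Speed limits (rad/s): [2.57, 2.57, 3.14, 3.14, 3.14, 3.14].

INTERFACE

Orientations are given as [roll, pitch, yaw] about the fixed x, y, z axes, in that order (R = Rz(yaw) Ry(pitch) Rx(roll)).
In Python, from cell import * gives the robot as it stands.
- The arm moves only by the tool step_arm, never from a script. Its argument "plan" is a list of rows, each a list of 5 numbers: the closure, from -1 (fully open) to 1 (shut), then the shift along the tool's x, y, z in m, then the turn about the tool's z in rad. In form: [[hand, x, y, z, twist], ...]. A call has 1 to 20 rows; each row is the pose to reach, as a shift and turn from the pose commanded when the call began, along the tool's axes at that moment; what a row does not reach only later rows make up. A row lasts 1/8 s, in which the tool goes at most 62.5 mm and 10.7 degrees, less where a joint would pass 70% of its speed; a pose out of reach is approached as far as the arm can. A call with a gripper value outside its range is refused whole. The fingers move at their own pace and stop on an object; "grip_force" is the grip in N (left out, the last holds). Time passes only in rows, so rows that repeat a pose let the fingers close. It gives the time, the measured TCP pose, the force, the opening and the grip force at its end, in the units of the state.
- observe(): the state, without advancing time (a new reading comes with each control period).
- read_camera(name): name is "scene" or "side" or "wrist"; returns a dict with "img" (400x640x3 uint8, red, green, blue), "range_z" (400x640 float32, m along the optical axis (not along the pixel's ray), 0 where there is no reading), "fx", "fy", "cx", "cy" (pixels), "k1" (the pictures are not rectified: a ray, as slopes to the right and down, at radius r is drawn at 1 + k1 r^2 times it, then the intrinsics apply), "R" (3x3) and "t" (3): a world point X has camera coordinates R X + t; the wrist camera has in their place "T_tool_cam" (4x4, takes a point from camera to tool coordinates, whose origin is the TCP and whose axes are the flange's). Camera axes: x right, y down, z forward; pixel columns grow to the right and rows downward; lengths in m; the calibration is good to about 2 mm. A picture is of the moment at which its call begins: read the wrist's pose just before it.
- hand_in(): hands the job in; it is judged then, once.
The state is a dict: "time": time; "qpos": joint angles; "qvel": joint speeds; "joint_efforts": joint torques, N m; "tool_pos": TCP position; "tool_rot": TCP orientation; "contact_force": force on the tool from outside, world axes, zero at the start; "torque": the same for the moment, N m; "opening": finger opening in m; "grip_force": force on a finger pad.
Only numpy, scipy, OpenCV 4.12 (cv2) and the standard library are available. Lean on these libraries where they do the work, as an engineer would, in place of code of your own. Each camera call takes 0.05 s, during which the arm holds its last target. There are 200 camera calls.

TASK

Press the silver spot on the red cabinet door until its push catch lets go and draw back so the spring swings the door ajar; then reach a fingertip behind the free edge and push the door wide open, about square to the cabinet. Leave the navy door shut and do not disturb anything standing or lying on the bench and the cabinet roofs.

Things in the scene. Friction and masses are not known exactly. Their poses are not given: they have to be found in the camera images.
- red_cabinet: cream steel cabinet, red overlay door without handle, red plate on its roof; 160 deep, 146 wide, 200 high, fixed, on a 6 high plinth. Origin: centre of its underside; -x is the way its front faces (front plane 80 away), +y from hinge side to free edge side, z up (sizes in mm)
- red_door (a joint): red door angle (rad): 0 shut, latched; grows as it swings outwards, stop 1.75; negative pressed in, stop -0.045. About 5 N on the press spot moves it in; at about -0.03 (3 to 4 mm) the touch latch lets go and, as the finger withdraws, a spring plunger swings it ajar to about 0.5, no further. It stays unlatched. From there under 1 N at the free edge pushes it on; it stays where left.
- red_press (a point): round silver press spot, 20 across, on the red door's outer face, 20 from its free edge, 24 below its top edge; moves with the door. -x points out of the face, +y to the free edge. Panel 136 wide, 190 high, 10 thick, top edge level with the roof, 8 proud of the shell. On its inner face, 12 to 38 from the free edge, small latch bars 98 to 114 below its top edge reach 35 inwards (sizes in mm)
- red_hinge (a point): point on the red door's upright hinge line, at the height of the press spot, in mid panel thickness; 116 from the press spot along the panel (sizes in mm)
- navy_cabinet: cream steel cabinet, navy blue overlay door without handle, navy blue plate on its roof; 160 deep, 146 wide, 200 high, fixed, on a 6 high plinth. Origin: centre of its underside; -x is the way its front faces (front plane 80 away), +y from hinge side to free edge side, z up. Beside the red one, 160 centre to centre; which is nearer varies (sizes in mm)
- navy_door (a joint): navy blue door angle (rad): 0 shut, latched; grows as it swings outwards, stop 1.75; negative pressed in, stop -0.045. Same mechanism as the red one; it must stay shut
- oil_bottle: loose blue oil bottle, 68 across, 170 high, origin under its base (sizes in mm)
- spray_can: loose red spray can, 56 across, 150 high, origin under its base (sizes in mm)
- bolt_jar: loose glass jar with dark cap, 56 across, 75 high, origin under its base (sizes in mm)
- wrench: loose steel wrench lying along its x, 180 long (sizes in mm)
- screwdriver: loose red screwdriver lying along its x, 200 long (sizes in mm)
- socket: loose steel socket, 28 across, 40 high, standing at the rear of the navy cabinet's roof, origin under its base (sizes in mm)
- parts_cup: loose aluminium cup, 50 across, 45 high, standing at the rear of the red cabinet's roof, origin under its base (sizes in mm)

How it is judged:
By the outcome, as a careful person would: the job done as asked, in the order asked, and still so for the second after the job is handed in, with the robot touching nothing.
It also fails if it takes over 51 s, if anything falls off the work surface, if the arm or the gripper's body presses on something with over 40 N, if the wrist force passes 120 N, or if a joint passes its speed limit or range.

## Working session

There is one attempt and no reset: what is moved stays moved. The work goes in short steps, Python scripts to look and compute and a tool call to move; the robot and the scene stay as the last step left them, time stands still between calls to the robot, and variables do not carry over. Pictures are saved under pics/ and viewed, at most 10 in all, crops included, and the job is handed in when it is done.

Besides the shell and the picture viewer there is one more tool, called after "Call:" as name(argument=value, ...), one argument or row to a line, values as JSON. step_arm: Moves the arm, as the interface text tells. Its arguments: {"type":"object","properties":{"plan":{"type":"array","items":{"type":"array","items":{"type":"number"}}},"grip_force":{"type":"number"}},"required":["plan"]}

```bash
mkdir -p pics; ls
cat > h.py <<'E'
from cell import *
import numpy as np, cv2
from scipy.spatial.transform import Rotation as Ro
def pts(c):
    h,w=c["range_z"].shape
    u,v=np.meshgrid(np.arange(w),np.arange(h))
    a=(u-c["cx"])/c["fx"]; b=(v-c["cy"])/c["fy"]
    x,y=a.copy(),b.copy()
    for _ in range(8):
        s=1+c["k1"]*(x*x+y*y); x,y=a/s,b/s
    z=c["range_z"]; P=np.stack([x*z,y*z,z],-1)
    if "R" in c: P=(P-np.array(c["t"]))@np.array(c["R"])
    P[z==0]=np.nan
    return P
def save(c,n): cv2.imwrite(n,cv2.cvtColor(c["img"],cv2.COLOR_RGB2BGR))
E
python3 - <<'E'
from h import *
s=observe(); print({k:np.round(v,3) for k,v in s.items()})
for n in ["scene","side"]:
    c=read_camera(n); save(c,f"pics/{n}0.png"); np.savez(f"{n}0.npz",img=c["img"],P=pts(c))
    print(n, -np.array(c["R"]).T@np.array(c["t"]))
E
```

```text
pics
{'time': np.float64(0.0), 'qpos': array([-1.479,  0.343,  1.525, -0.   ,  1.275, -0.146]), 'qvel': array([ 0.001, -0.002,  0.   , -0.001,  0.001,  0.   ]), 'joint_efforts': array([  0.   , -43.124, -24.422,   0.072,   0.056,  -0.   ]), 'tool_pos': array([ 0.124, -0.51 ,  0.226]), 'tool_rot': array([-3.14 , -0.   ,  0.238]), 'contact_force': array([-0.044, -1.229, -0.358]), 'torque': array([-0.033,  0.041, -0.018]), 'grip_force': np.float64(0.0), 'opening': np.float64(0.092)}
scene [1.1263815  0.74431186 0.97819498]
side [ 0.53719651 -0.98425463  0.75220904]
```

View pics/scene0.png

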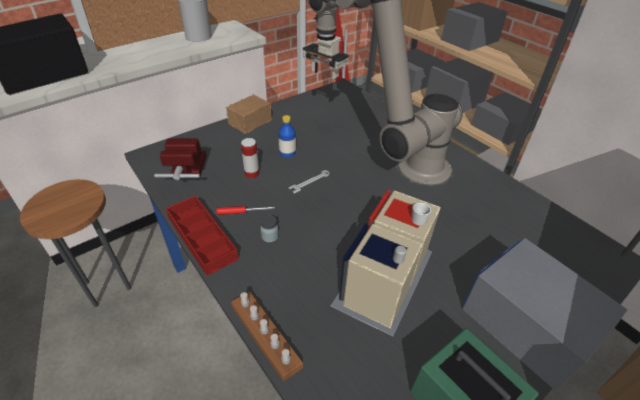

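View pics/side0.png

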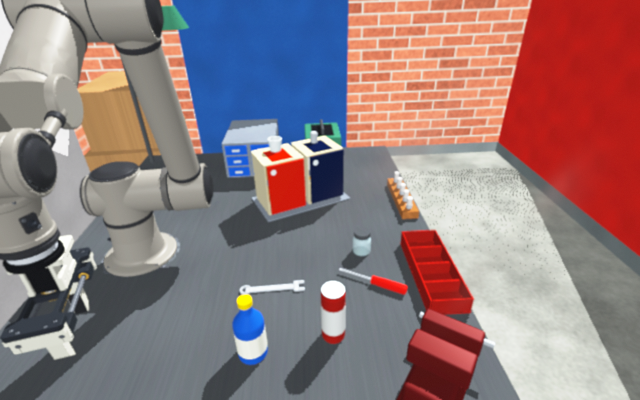

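The side view shows the red door facing the side camera: press spot at about (273,173), free edge on the left (low x), hinge next to the navy door. The oil bottle is at (250,330), spray can (333,312), jar (362,243), wrench (273,288) and screwdriver (373,281).

Run:
```python
from h import *
import cell; print([k for k in dir(cell) if not k.startswith('_')][:40], getattr(cell,'grasp_offset',None))
d=np.load("side0.npz"); img,P=d["img"],d["P"]; hsv=cv2.cvtColor(img,cv2.COLOR_RGB2HSV)
H,S,V=[hsv[...,i] for i in range(3)]
red=((H<8)|(H>172))&(S>170)&(V>80)
roi=np.zeros_like(red); roi[145:220,245:312]=1
m=red&roi; p=P[m]; p=p[np.isfinite(p).all(1)]; p=p[(p[:,2]<.2)&(p[:,2]>.01)]
# front plane: fit line in xy robustly
l=cv2.fitLine(p[:,:2].astype(np.float32),cv2.DIST_HUBER,0,.001,.001).ravel(); n=np.array([-l[1],l[0]]); 
r=(p[:,:2]-l[2:])@n; print("dir",l[:2],np.degrees(np.arctan2(l[1],l[0])),"pt",l[2:],"res",r.std())
k=abs(r)<.006; t=(p[k,:2]-l[2:])@l[:2]; lo,hi=np.percentile(t,[.5,99.5]); print("ends",l[2:]+lo*l[:2],l[2:]+hi*l[:2],hi-lo,"z",np.percentile(p[k,2],[.5,99.5]))
w=np.zeros_like(red); w[165:182,265:282]=1; s=w.astype(bool)&(S<90)&(V>120); print("spot px",np.argwhere(s).mean(0)[::-1],s.sum(),np.nanmedian(P[s],0))
def blob(name,mask,box):
    u0,u1,v0,v1=box; b=np.zeros_like(red); b[v0:v1,u0:u1]=1; q=P[mask&b]; q=q[np.isfinite(q).all(1)&(q[:,2]>.004)]
    print(name,len(q),np.percentile(q,[2,50,98],axis=0).round(3).tolist())
nav=(H>105)&(H<130)&(S>100)&(V<120)
blob("navy",nav,(300,348,135,205))
dark=np.ones_like(red)
blob("bottle",(H>100)&(H<130)&(S>120),(225,275,290,370)); blob("can",red,(315,350,280,345))
blob("jar",dark,(352,372,230,256)); blob("wrench",V>130,(238,306,278,296)); blob("sd",S>150,(335,408,265,297))
blob("cup",(S<60)&(V>120),(266,284,136,152)); blob("socket",(S<60)&(V>60),(309,318,130,141))
```

```text
['IKError', 'grasp_offset', 'hand_in', 'observe', 'read_camera'] 0.0188
dir [0.9164143  0.40023088] 23.592613 pt [0.44839266 0.18382946] res 0.0073079508538856815
ends [0.40873083 0.16650772] [0.52930062 0.21916486] 0.13156690872972754 z [0.02435049 0.1984964 ]
spot px [269.35185185 173.03703704] 54 [0.41488746 0.17822528 0.1850545 ]
navy 1484 [[0.557, 0.231, 0.029], [0.611, 0.26, 0.128], [0.673, 0.341, 0.213]]
bottle 943 [[0.366, -0.433, 0.008], [0.4, -0.419, 0.112], [0.426, -0.392, 0.148]]
can 375 [[0.56, -0.392, 0.009], [0.583, -0.387, 0.124], [0.608, -0.373, 0.145]]
jar 478 [[0.674, -0.073, 0.004], [0.698, -0.064, 0.046], [0.739, 0.04, 0.081]]
wrench 657 [[0.34, -0.225, 0.004], [0.434, -0.194, 0.009], [0.517, -0.152, 0.013]]
sd 344 [[0.707, -0.25, 0.007], [0.752, -0.224, 0.024], [0.792, -0.196, 0.031]]
cup 227 [[0.376, 0.284, 0.163], [0.427, 0.299, 0.234], [0.454, 0.567, 0.256]]
socket 83 [[0.558, 0.356, 0.144], [0.575, 0.364, 0.234], [0.591, 0.677, 0.252]]
```

Call:
step_arm(
  plan=[
    [1,0.04,-0.03,0,-0.1],
    [1,0.08,-0.065,0,-0.2],
    [1,0.12,-0.1,0,-0.3],
    [1,0.16,-0.13,0,-0.4],
    [1,0.2,-0.16,0,-0.5],
    [1,0.24,-0.19,0,-0.6],
    [1,0.28,-0.225,0,-0.7],
    [1,0.32,-0.255,0,-0.8],
    [1,0.353,-0.285,0,-0.9],
    [1,0.37,-0.315,0,-1.0],
    [1,0.39,-0.345,0,-1.1],
    [1,0.405,-0.375,0,-1.2],
    [1,0.42,-0.405,0,-1.3],
    [1,0.44,-0.435,0,-1.4],
    [1,0.455,-0.465,0,-1.5],
    [1,0.473,-0.495,0,-1.6],
    [1,0.473,-0.495,0,-1.745],
    [1,0.473,-0.495,0,-1.745],
    [1,0.473,-0.495,0,-1.745],
  ],
)

```text
time: 2.48
tool_pos: [0.4666, 0.082, 0.2265]
tool_rot: [-3.141, -0.0, 1.98]
contact_force: [0.0, 0.1, 0.1]
opening: 0.0003
grip_force: 0.0
```

Run:
```python
from h import *
s=observe(); print(s["time"],s["tool_pos"],s["tool_rot"],s["qpos"].round(2),s["contact_force"].round(1))
R=Ro.from_euler("xyz",s["tool_rot"]).as_matrix()
c=read_camera("wrist"); save(c,"pics/w1.png"); T=np.array(c["T_tool_cam"]); print(T.round(3))
P=pts(c)@T[:3,:3].T+T[:3,3]; P=P@R.T+s["tool_pos"]; np.savez("w1.npz",img=c["img"],P=P)
c=read_camera("side"); a=c["img"][90:260,200:420]; cv2.imwrite("pics/s1.png",cv2.cvtColor(cv2.resize(a,None,fx=3,fy=3),cv2.COLOR_RGB2BGR))
np.savez("s1.npz",img=c["img"],P=pts(c))
```

```text
2.475 [0.46660182 0.08198111 0.22652774] [-3.14110824e+00 -5.88128535e-05  1.97959349e+00] [ 0.01  0.25  1.66 -0.    1.24 -0.4 ] [0.  0.1 0.1]
[[ 0.    -0.963 -0.269  0.073]
 [ 1.    -0.     0.     0.   ]
 [-0.    -0.269  0.963 -0.159]
 [ 0.     0.     0.     1.   ]]
```

View pics/w1.png

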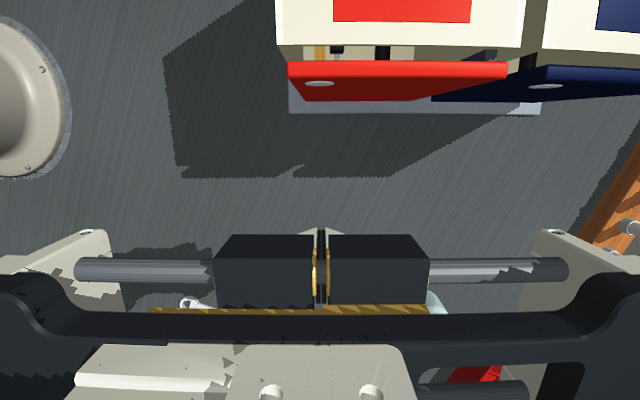

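View pics/s1.png

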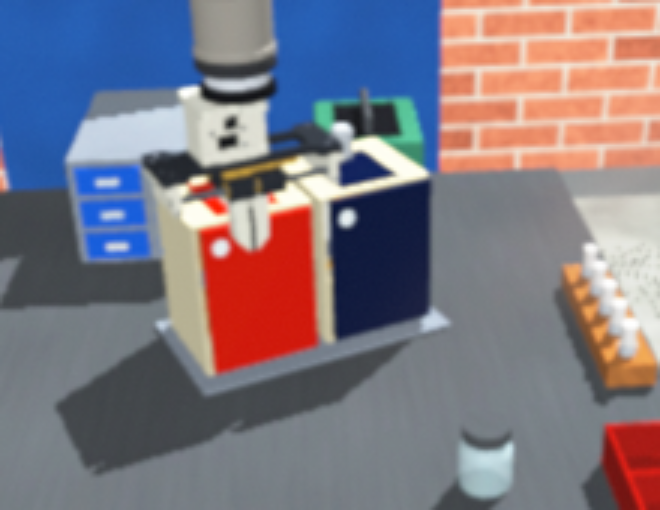

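The wrist view shows the red door's top edge from u=288 to 508 near v=62–100, the silver spot at (320,83), and the cup out of frame above. The side view shows the fingers in front of the red door, right of the spot.

Run:
```python
from h import *
d=np.load("w1.npz"); img,P=d["img"],d["P"]; hsv=cv2.cvtColor(img,cv2.COLOR_RGB2HSV); H,S,V=[hsv[...,i] for i in range(3)]
red=((H<8)|(H>172))&(S>170)&(V>60); b=np.zeros_like(red); b[55:105,280:515]=1
q=P[red&b]; q=q[np.isfinite(q).all(1)]
top=q[q[:,2]>.2]; print("top z",np.median(top[:,2]),len(top)); (c,wh,a)=cv2.minAreaRect(top[:,:2].astype(np.float32)); print(c,wh,a); print(cv2.boxPoints((c,wh,a)))
f=q[q[:,2]<.19]; l=cv2.fitLine(f[:,:2].astype(np.float32),cv2.DIST_HUBER,0,.001,.001).ravel(); print("face",len(f),np.degrees(np.arctan2(l[1],l[0])),l)
b[:]=0; b[76:92,303:340]=1; m=b&(S<90)&(V>110); print("spot",np.argwhere(m).mean(0)[::-1],m.sum(),np.nanmean(P[m],0),np.nanpercentile(P[m],[2,98],axis=0))
t=np.array([np.cos(.4117),np.sin(.4117)])
for n,z in (("red",red),("navy",(H>105)&(H<130)&(S>100)&(V<140))):
  b[:]=0; b[100:115] = 0
```

```text
top z 0.20640722346911944 4054
(0.46841487288475037, 0.19684764742851257) (0.1350995898246765, 0.010542219504714012) 24.002363204956055
[[0.40456206 0.17418544]
 [0.40885037 0.16455482]
 [0.5322677  0.21950985]
 [0.5279794  0.22914048]]
face 2806 23.82008 [0.91481817 0.40386596 0.46674505 0.19099894]
spot [319.36633663  82.54455446] 101 [0.42679412 0.17278875 0.18581423] [[0.4189307  0.16935548 0.17868878]
 [0.43468912 0.17625366 0.19230285]]
```

Call:
step_arm(
  plan=[
    [1,0,0,0.025,0],
    [1,0,0,0.053,-0.01],
    [1,0.03,0,0.053,-0.01],
    [1,0.06,0,0.053,-0.01],
    [1,0.075,0,0.053,-0.01],
    [1,0.082,0,0.053,-0.01],
    [1,0.086,0,0.053,-0.01],
    [1,0.086,0,0.053,-0.01],
  ],
)

```text
time: 3.58
tool_pos: [0.4326, 0.1608, 0.1737]
tool_rot: [3.141, 0.0, 1.992]
contact_force: [0.2, 0.4, -0.8]
opening: 0.0005
grip_force: 0.0
```

Call:
step_arm(
  plan=[
    [1,0.002,0,0,0],
    [1,0.004,0,0,0],
    [1,0.005,0,0,0],
    [1,0.006,0,0,0],
    [1,0.006,0,0,0],
  ],
)

```text
time: 4.2
tool_pos: [0.4303, 0.1656, 0.1737]
tool_rot: [-3.141, 0.002, 1.993]
contact_force: [2.2, -4.8, 0.4]
opening: -0.0001
grip_force: 2.8
```

Call:
step_arm(
  plan=[
    [1,0.001,0,0,0],
    [1,0.002,0,0,0],
    [1,0.003,0,0,0],
    [1,0.0035,0,0,0],
    [1,0.0035,0,0,0],
  ],
)

```text
time: 4.82
tool_pos: [0.4293, 0.1677, 0.1738]
tool_rot: [-3.141, 0.004, 1.993]
contact_force: [3.6, -11.6, 0.3]
opening: 0.0001
grip_force: 5.8
```

Call:
step_arm(
  plan=[
    [1,0.001,0,0,0],
    [1,0.002,0,0,0],
    [1,0.0025,0,0,0],
    [1,0.0025,0,0,0],
  ],
)

```text
time: 5.32
tool_pos: [0.4293, 0.1679, 0.1738]
tool_rot: [-3.141, 0.008, 1.992]
contact_force: [6.6, -21.0, -0.9]
opening: 0.0003
grip_force: 11.3
```

Call:
step_arm(
  plan=[
    [1,-0.004,0,0,0],
    [1,-0.01,0,0,0],
    [1,-0.02,0,0,0],
    [1,-0.04,0,0,0],
    [1,-0.06,0,0,0],
    [1,-0.08,0,0,0],
    [1,-0.1,0,0,0],
    [1,-0.11,0,0,0],
    [1,-0.11,0,0,0],
    [1,-0.11,0,0,0],
  ],
)

```text
time: 6.58
tool_pos: [0.4722, 0.0721, 0.1737]
tool_rot: [-3.141, -0.0, 1.993]
contact_force: [0.0, -0.7, 0.9]
opening: 0.0002
grip_force: 0.0
```

```bash
cat > w.py <<'E'
from h import *
import sys
s=observe(); print(s["time"],s["tool_pos"].round(4),s["tool_rot"].round(3),s["contact_force"].round(1))
R=Ro.from_euler("xyz",s["tool_rot"]).as_matrix()
c=read_camera("wrist"); save(c,f"pics/{sys.argv[1]}.png"); T=np.array(c["T_tool_cam"])
P=pts(c)@T[:3,:3].T+T[:3,3]; P=P@R.T+s["tool_pos"]
hsv=cv2.cvtColor(c["img"],cv2.COLOR_RGB2HSV); H,S,V=[hsv[...,i] for i in range(3)]
for n,m in (("red",((H<8)|(H>172))&(S>170)&(V>60)),("navy",(H>105)&(H<130)&(S>100)&(V<140))):
    q=P[m]; q=q[np.isfinite(q).all(1)]; q=q[(q[:,2]>.2)&(q[:,2]<.215)]
    dn=(q[:,:2]-[.407,.1695])@np.array([.4067,-.9135]); q=q[dn>-.009]
    if len(q)>30:
        r=cv2.minAreaRect(q[:,:2].astype(np.float32)); print(n,len(q),r,cv2.boxPoints(r).round(3).tolist())
E
python3 w.py w2
```

```text
6.575 [0.4722 0.0721 0.1737] [-3.141 -0.     1.993] [ 0.  -0.7  0.9]
red 5976 ((0.489782452583313, 0.17060038447380066), (0.13652551174163818, 0.010405383072793484), 53.00764465332031) [[0.4449999928474426, 0.11900000274181366], [0.453000009059906, 0.11299999803304672], [0.5350000262260437, 0.22200000286102295], [0.5270000100135803, 0.2280000001192093]]
navy 373 ((0.555026113986969, 0.23232387006282806), (0.008183958008885384, 0.012433377094566822), 59.624202728271484) [[0.5479999780654907, 0.23199999332427979], [0.5580000281333923, 0.22599999606609344], [0.5619999766349792, 0.2329999953508377], [0.5519999861717224, 0.23899999260902405]]
```

View pics/w2.png

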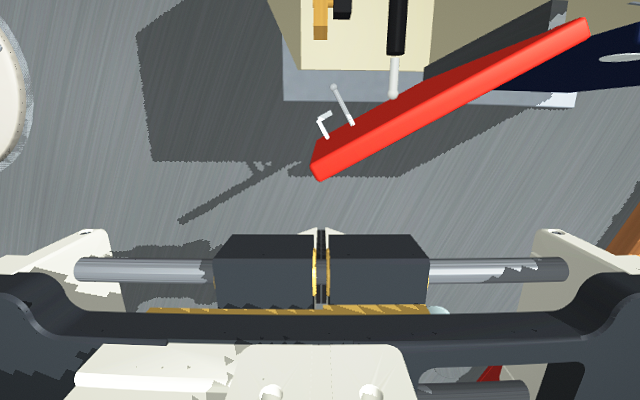

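The door is ajar at about 0.5: free edge near (318,165) and latch bars at (330,120), below fingertip height. Next I lift over the door, come down outside its free edge, and check before pushing.

Call:
step_arm(
  plan=[
    [1,0,0,-0.035,0],
    [1,0,0,-0.065,0],
    [1,0.03,-0.02,-0.065,0],
    [1,0.055,-0.04,-0.065,0],
    [1,0.0715,-0.05,-0.065,0],
    [1,0.0715,-0.05,-0.065,0],
    [1,0.0715,-0.05,-0.03,0],
    [1,0.0715,-0.05,0,0],
    [1,0.0715,-0.05,0.004,0],
    [1,0.0715,-0.05,0.004,0],
  ],
)

```text
time: 7.88
tool_pos: [0.3985, 0.1162, 0.1702]
tool_rot: [3.141, 0.0, 1.992]
contact_force: [-0.6, 0.1, 0.0]
opening: 0.0003
grip_force: 0.0
```

```bash
python3 w.py w3
```

```text
7.875 [0.3985 0.1162 0.1702] [3.141 0.    1.992] [-0.6  0.1  0. ]
red 3428 ((0.4915614128112793, 0.17371416091918945), (0.12501481175422668, 0.011662308126688004), 53.10509490966797) [[0.4490000009536743, 0.12700000405311584], [0.45899999141693115, 0.11999999731779099], [0.5339999794960022, 0.2199999988079071], [0.5239999890327454, 0.22699999809265137]]
```

View pics/w3.png

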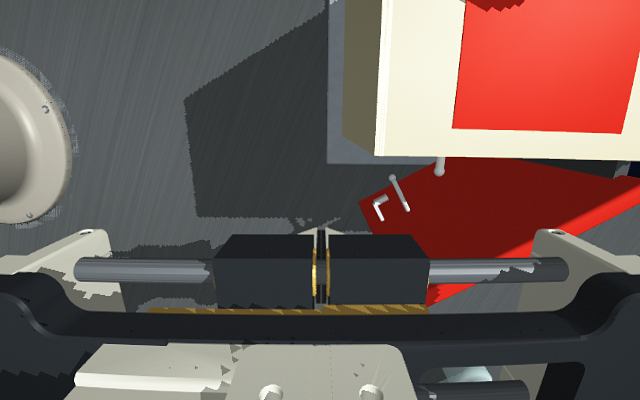

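The door is unchanged and the finger (322,235) stands left of its free edge, ready to slide behind it and push.

Call:
step_arm(
  plan=[
    [1,0.001,0.015,0,0],
    [1,0.001,0.03,0,0],
    [1,0.001,0.041,0,0],
    [1,-0.009,0.052,0,0],
    [1,-0.018,0.063,0,0],
    [1,-0.028,0.075,0,0],
    [1,-0.037,0.086,0,0],
    [1,-0.043,0.098,0,0],
    [1,-0.049,0.11,0,0],
    [1,-0.054,0.122,0,0],
    [1,-0.058,0.132,0,0],
    [1,-0.06,0.138,0,0],
    [1,-0.06,0.138,0,0],
  ],
)

```text
time: 9.55
tool_pos: [0.5484, 0.1182, 0.1696]
tool_rot: [3.141, 0.0, 1.993]
contact_force: [0.4, -0.4, -0.1]
opening: 0.0005
grip_force: 0.0
```

```bash
python3 w.py w4
```

```text
9.55 [0.5484 0.1182 0.1696] [3.141 0.    1.993] [ 0.4 -0.4 -0.1]
red 4538 ((0.547245979309082, 0.1855151206254959), (0.010871412232518196, 0.08438053727149963), 23.26831817626953) [[0.5260000228881836, 0.22200000286102295], [0.5590000152587891, 0.14499999582767487], [0.5690000057220459, 0.14900000393390656], [0.5360000133514404, 0.22599999606609344]]
navy 5437 ((0.5960636138916016, 0.25259333848953247), (0.09568408876657486, 0.010492554865777493), 23.951351165771484) [[0.550000011920929, 0.23800000548362732], [0.5540000200271606, 0.2280000001192093], [0.6420000195503235, 0.2669999897480011], [0.6380000114440918, 0.2770000100135803]]
```

View pics/w4.png

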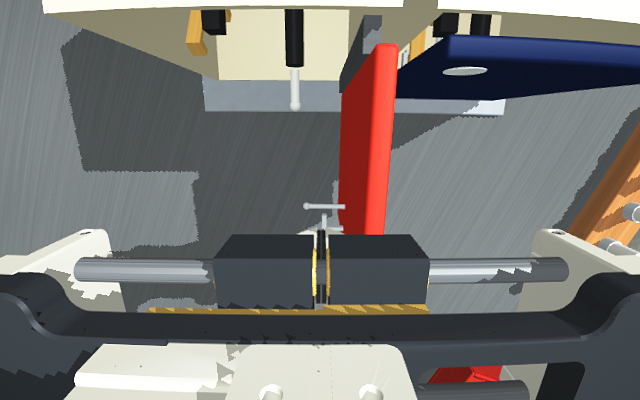

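The door is about square (about 89°) and the navy door is shut. Backing away.

Call:
step_arm(
  plan=[
    [1,0,-0.01,0,0],
    [1,0,-0.025,0,0],
    [1,0,-0.03,-0.02,0],
    [1,0,-0.03,-0.06,0],
    [1,0,-0.03,-0.1,0],
    [1,-0.04,-0.03,-0.12,0],
    [1,-0.08,-0.03,-0.12,0],
    [1,-0.12,-0.03,-0.12,0],
    [1,-0.12,-0.03,-0.12,0],
    [1,-0.12,-0.03,-0.12,0],
  ],
)

```text
time: 10.85
tool_pos: [0.5691, -0.0033, 0.2897]
tool_rot: [-3.141, -0.001, 1.992]
contact_force: [-0.1, -0.6, 0.3]
opening: 0.0004
grip_force: 0.0
```

```bash
python3 w.py w5
python3 - <<'E'
from h import *
c=read_camera("scene"); a=c["img"][60:400,120:480]; cv2.imwrite("pics/sc5.png",cv2.cvtColor(cv2.resize(a,None,fx=1.7,fy=1.7),cv2.COLOR_RGB2BGR))
E
```

```text
10.85 [ 0.5691 -0.0033  0.2897] [-3.141e+00 -1.000e-03  1.992e+00] [-0.1 -0.6  0.3]
red 1377 ((0.5681054592132568, 0.1361968070268631), (0.010910091921687126, 0.078864686191082), 23.11912727355957) [[0.5479999780654907, 0.17000000178813934], [0.5789999961853027, 0.09799999743700027], [0.5889999866485596, 0.10199999809265137], [0.5580000281333923, 0.17499999701976776]]
```

View pics/sc5.png

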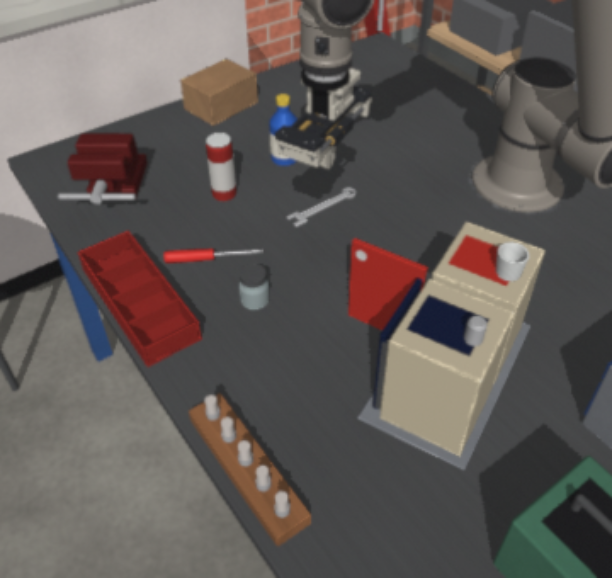

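The red door (385,285) stands square to the cabinet and the navy door is shut. The cup (511,262), socket (476,330) and bench items are in place.

```bash
python3 -c "
from cell import *
print(hand_in())"
```

```text
the job is handed in; nothing more can be done
None
```

The job is handed in: pressing released the red door's catch, and I pushed the door open to about 89°. The navy door stayed shut, nothing on the bench or cabinet roofs looked disturbed, and the arm finished clear at about 11 s.

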